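# Set the beer mat dispenser to its half-pack stop

## Task

Set the beer mat dispenser ready for a half pack: with the fingertips, push the front face of its sprung pusher plate back until the stop pin drops its first step (not so far that it drops the second), then let go so that the plate springs back and stays caught on the pin at mid position. Only push the plate from its front: do not grip it, do not touch the stop pin, and leave everything else on the counter where it is.

Things in the scene. Friction and masses are not known exactly. Their poses are not given: they have to be found in the camera images.
- dispenser: Beer mat dispenser, fixed to the counter: open wooden channel with an upright steel pusher plate across it, a dark bridge with a brass pin at the rear. Origin: underside, mid-width. x axis = pushing direction, from the loading end to the bridge, away from the robot within 0.5 rad. Walls 45 mm high, x -120 to 70 mm, y +-49 to +-56 mm; front lip 20 mm high at x = -120 mm; bridge 66 mm high at x = 88 to 112 mm.
- pusher_travel (a joint): Travel of the pusher plate along the dispenser's +x, m: 0 = at rest, 0.095 = end stop. A spring pushes it back: 4 N at 0, 7 N at 0.040, 9 N at 0.080. The pin drops one step when the travel passes 0.040, a second at 0.080; released, the plate comes back against the dropped pin and stays at 0.040 (or 0.080, which cannot be undone).
- push_point (a point): Point on the front face of the pusher plate, at mid-width, 75 mm above the counter; moves with the plate. x points in the pushing direction. With the plate at rest it lies at x = -60 mm in the dispenser's frame.
- pusher: The upright pusher plate with its bar: 94 mm wide, 12 mm thick (7 mm steel in front, 8 to 100 mm above the counter; 5 mm black plastic behind it, up to 88 mm, not to be touched). The steel front stands 55 mm above the channel walls: push there. The front face at rest lies at x = -60 mm in the dispenser frame. Origin: at rest equal to the dispenser origin, moves with the plate; x in the pushing direction.
- pin_drop (a joint): Downward travel of the brass stop pin, m: 0 = up at rest on the high part of the bar, about 0.012 = dropped its first step (mid position), about 0.024 = second step. Its spring pushes it down by itself; it need not be touched.
- pin: The brass stop pin, 10 mm thick, with a round head over the bridge, 22 mm across, 12 mm high, at x = 100 mm on the dispenser's midline. Origin: underside of the head, 100 mm above the counter at the start, 12 mm lower per step. The steel bar under it, fixed to the plate, comes out behind the bridge as the plate is pushed.
- mat_pack: Bystander: banded pack of square beer mats, 94 x 94 x 40 mm, lying beside the dispenser. Origin: centre of the underside
- stein_a: Bystander: grey stoneware beer mug, 115 mm high, 86 mm across plus a handle, beside the dispenser. Origin: centre of the underside
- stein_b: Bystander: a second such mug, further off. Origin: centre of the underside
- shaker: Bystander: small glass jar, 75 mm high, 38 mm across, beside the rear end of the dispenser. Origin: centre of the underside
- bill_spike: Bystander: round metal foot 70 mm across with paper slips and an upright spike, 110 mm high. Origin: centre of the underside
- opener: Bystander: flat steel bottle opener, 140 mm long, 6 mm thick, lying in front of the dispenser. Origin: on its underside, mid-length
- syrup: Bystander: amber glass bottle, 160 mm high, 60 mm across. Origin: centre of the underside

How it is judged (in metres and radians):
On the way, in this order (a step that is already met when the one before it is completed fails the run):
1. the fingers push the plate back until the stop pin has dropped its first step (value of joint pusher_travel above 0.0385 m and value of joint pin_drop above 0.009 m and contact force between the fingers and pusher above 0.5 N).
2. the plate is let go and stands caught on the pin at mid position (value of joint pusher_travel between 0.037 and 0.043 m and value of joint pin_drop above 0.009 m and contact force between each of the arm, the fingers and pusher below 0.1 N), for 0.2 s.
At the end, for the whole second after the job is handed in: The pusher plate stands still and untouched at 40 mm of its travel (within 3 mm), held there by the stop pin, which has dropped its first step (9 to 15 mm below its start) (value of joint pusher_travel between 0.037 and 0.043 m and velocity of joint pusher_travel between -0.01 and 0.01 m/s and value of joint pin_drop between 0.009 and 0.015 m).
It fails at once if the plate was pushed too far: the stop pin dropped its second step (value of joint pin_drop above 0.018 m).
It fails at once if the stop pin was touched or raised (contact force between any of the fingers, the arm and pin above 0.5 N or value of joint pin_drop below -0.004 m).
It fails at once if the plate was gripped or touched from behind (contact force between the fingers and pusher_c4 above 0.5 N).
It fails at once if a bystander was lifted or moved more than 20 mm (distance of any of mat_pack, stein_a, stein_b, shaker, bill_spike, opener, syrup from where it was at the start of the episode above 0.02 m).
It also fails if it takes over 35 s, if anything falls off the work surface, if the arm or the gripper's body presses on something with over 40 N, if the wrist force passes 120 N, or if a joint passes its speed limit or range.

## Robot

A 6-joint arm with a two-finger parallel gripper is mounted at the origin on the work surface. World frame = base frame: x ahead of the robot, y to its left, z up, the work surface at z = 0. Lengths are in m, angles in degrees, forces in N, time in s.
With the tool pointing down it reaches from about 0.275 to 0.725 m from the base axis. Payload 5.6 kg.
Tool frame: the origin (TCP) lies at the very end of the fingers, on their centre line; the grasp point (between the pads) lies 19 mm behind it; z points along the fingers, y is the direction in which the jaws open and shut (so a half turn about z gives the same grasp; the last joint's range is limited). The gripper opens to 85 mm and grips with 20 to 120 N. Pads are 22 mm wide; open, the fingers measure 114 mm over their backs; the gripper's body (76 mm by 85 mm) begins 54 mm behind the grasp point. The pads swing forward as they close: fully open they stand 13 mm farther back than shut.
Start: joints at [-53.423, 14.616, 6.199, 0, -81.583, -16.306], TCP at [0.191, -0.516, 0.231] pointing down, gripper open.
Joint ranges: [-168.99, 168.99], [-69.2, 112.95], [-62.41, 85.93], [-164.36, 98.24], [-168.68, -3.75], [-174.98, 174.98]. Speed limits (degrees/s): [147.25, 147.25, 180, 180, 180, 180].

## Interface

Orientations are given as a 3x3 rotation matrix whose columns are the frame's x, y, z axes.
In Python, from cell import r gives the robot as it stands. The module is installed in compiled form; this text tells all that it offers.
- The arm moves only by the shell command python3 -m inch 'ROWS'. ROWS is a JSON object of lists of equal length, an entry for each row: "delta_pos": the shift along the tool's x, y, z in m, a list of three; "twist": the turn, a rotation vector about the tool's x, y, z in rad, a list of three; "gripper": the closure in counts, from 0 (fully open) to 255 (shut). In form: {"delta_pos": [[dx, dy, dz], ...], "twist": [[ax, ay, az], ...], "gripper": [gripper, ...]}. A call has 1 to 10 rows; each row is the pose to reach, as a shift and turn from the pose commanded when the call began, along the tool's axes at that moment; what a row does not reach only later rows make up. A row lasts 1/12 s, in which the tool goes at most 41.7 mm and 7.16 degrees, less where a joint would pass 70% of its speed; a pose out of reach is approached as far as the arm can. A call with a gripper value outside its range is refused whole. The fingers move at their own pace and stop on an object; the grip force is fixed at half the most. Time passes only in rows, so rows that repeat a pose let the fingers close. It gives the time, the measured TCP pose, the force and the opening at its end, in the units of the state.
- r.observe(): the state, without advancing time (a new reading comes with each control period).
- r.snapshot(name): name is "side" or "top"; returns a dict with "img" (420x560x3 uint8, red, green, blue), "intrinsics" (3x3 intrinsics, pixels), "rvec" (rotation vector, rad) and "tvec" (3), from world to camera coordinates, as OpenCV has them. Camera axes: x right, y down, z forward; pixel columns grow to the right and rows downward; lengths in m; the calibration is good to about 2 mm. A picture is of the moment at which its call begins. There is no depth.
- r.close_job(): hands the job in, once; it reports no verdict.
The state is a dict: "clock": time; "joint_positions": joint angles; "dq": joint speeds; "joint_torque": joint torques, N m; "tcp_pos": TCP position; "tcp_rot": TCP orientation; "force": force on the tool from outside, world axes, zero at the start; "wrist_torque": the same for the moment, N m; "width": opening from 0.0 (shut) to 1.0 (fully open).
Only numpy, scipy, OpenCV 4.12 (cv2) and the standard library are available. Lean on these libraries where they do the work, as an engineer would, in place of code of your own. Each camera call takes 0.05 s, during which the arm holds its last target. There are 200 camera calls.

## Working session

There is one attempt and no reset: what is moved stays moved. The work goes in short steps, Python scripts to look and compute and a shell command to move; the robot and the scene stay as the last step left them, time stands still between calls to the robot, and variables do not carry over. Pictures are saved under pics/ and viewed, about 8 in all and at most 12, crops included, and the job is handed in when it is done.

```bash
mkdir -p pics
cat > h.py <<'E'
import numpy as np, cv2
from cell import r
def snap(n,f):
    s=r.snapshot(n); cv2.imwrite(f'pics/{f}.png',s['img'][:,:,::-1]); np.savez(f'pics/{f}.npz',**{k:s[k] for k in('intrinsics','rvec','tvec')}); return s
def P(f):
    d=np.load(f'pics/{f}.npz'); R=cv2.Rodrigues(d['rvec'])[0]; return d['intrinsics']@np.c_[R,d['tvec'].reshape(3)]
def onplane(f,uv,z):
    p=P(f); H=np.c_[p[:,0],p[:,1],p[:,2]*z+p[:,3]]; q=np.linalg.solve(H,[*uv,1]); return q[:2]/q[2]
def tri(f1,a,f2,b):
    X=cv2.triangulatePoints(P(f1),P(f2),np.array(a,float),np.array(b,float)); return (X[:3]/X[3]).ravel()
def proj(f,X):
    q=P(f)@[*X,1]; return q[:2]/q[2]
E
python3 - <<'E'
from h import *
np.set_printoptions(precision=4,suppress=True)
a=snap('top','top0')['img'];b=snap('side','side0')['img']
s=r.observe();print(s['tcp_pos'],s['tcp_rot'],s['force'],s['width'],s['clock'])
E
```

```text
[ 0.1904 -0.5155  0.2305] [[-0.9381 -0.3464 -0.0007]
 [-0.3464  0.9381  0.0016]
 [ 0.0001  0.0017 -1.    ]] [-0.4357 -0.1391 -0.0572] 0.9954877679176621 0.1
```

View pics/top0.png

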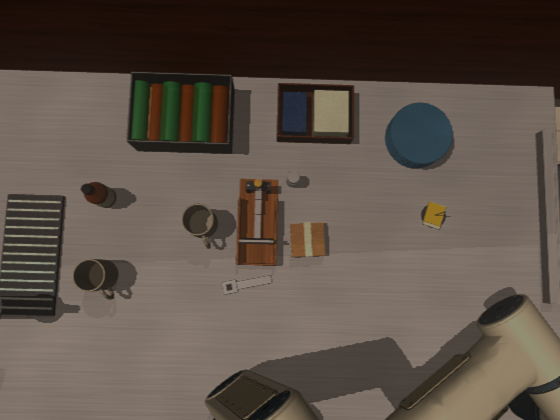

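View pics/side0.png

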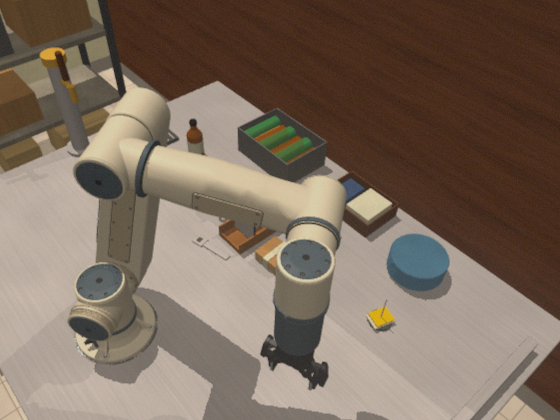

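The top view shows the dispenser around (258,222) with the plate at (257,241), the pin at (258,184), the mat pack at (308,240), a stein at (200,222) and the opener at (247,285). In the side view the arm mostly hides the dispenser. Next I'll enlarge the top view.

Run:
```python
from h import *
np.set_printoptions(precision=4,suppress=True)
i=cv2.imread('pics/top0.png')[165:305,180:340]
cv2.imwrite('pics/c0.png',cv2.resize(i,None,fx=5,fy=4.28 if 0 else 4.2857142,interpolation=cv2.INTER_CUBIC))
for f in('top0','side0'):
    d=np.load(f'pics/{f}.npz');R=cv2.Rodrigues(d['rvec'])[0];print(d['intrinsics'][0],-R.T@d['tvec'].reshape(3),R[2])
for uv in[(258,184),(257,241),(240,265),(276,265)]:print(uv,onplane('top0',uv,.05),onplane('top0',uv,.1))
```

```text
[486.8077   0.     276.9341] [ 0.4227 -0.0001  1.4071] [ 0.1269 -0.0126 -0.9918]
[517.5341   0.     269.1753] [-0.1996 -0.8629  1.2962] [ 0.4587  0.5082 -0.7289]
(258, 184) [0.6619 0.038 ] [0.6531 0.0366]
(257, 241) [0.5009 0.0357] [0.498  0.0344]
(240, 265) [0.4333 0.0806] [0.4329 0.0776]
(276, 265) [ 0.4359 -0.019 ] [ 0.4354 -0.0183]
```

View pics/c0.png

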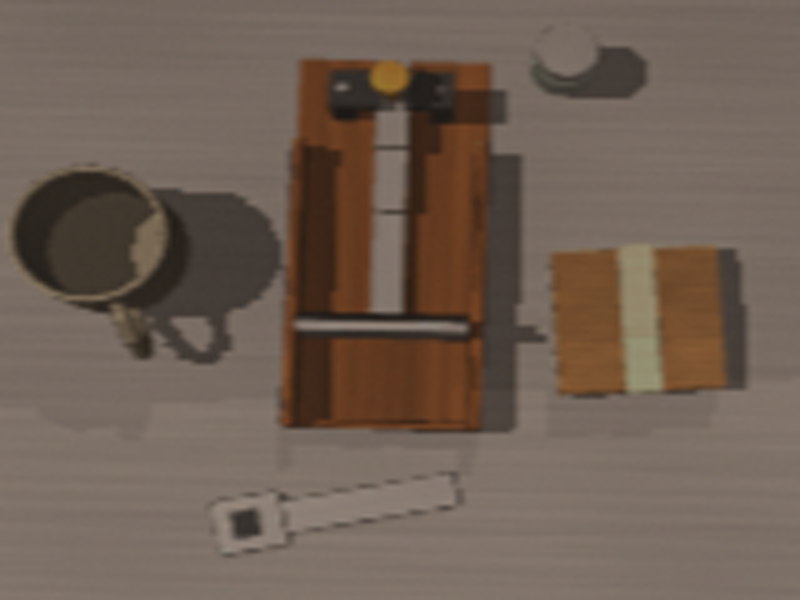

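The crop (5x horizontally, 4.286x vertically, origin 180,165) shows the plate's top edge from (296,328) to (469,330), the pin head at (390,77), and the front lip corners at (282,427) and (482,431). I'll work out the dispenser pose from these.

Run:
```python
from h import *
np.set_printoptions(precision=4,suppress=True)
c=lambda u,v:(180+u/5-.4,165+v/4.2857-.4)
L=onplane('top0',c(295,331),.1);R=onplane('top0',c(469,333),.1);pin=onplane('top0',c(390,77),.112)
a=onplane('top0',c(282,427),.02);b=onplane('top0',c(482,431),.02)
print('plate',L,R,np.linalg.norm(L-R),(L+R)/2,'pin',pin,'lip',a,b,np.linalg.norm(a-b),(a+b)/2)
m=(L+R)/2
f=lambda v:np.degrees(np.arctan2(v[1],v[0]))
n=lambda d:f(np.array([d[1],-d[0]])*1)
print('yaw pin-plate',f(pin-m),np.linalg.norm(pin-m),'pin-lip',f(pin-(a+b)/2),'plate normal',f([(L-R)[1],-(L-R)[0]]),'lip normal',f([(a-b)[1],-(a-b)[0]]))
for q in[(390,20),(458,475),(455,508)]:print(onplane('top0',c(*q),.006))
```

```text
plate [0.4944 0.0836] [ 0.4957 -0.0097] 0.09326251389797548 [0.4951 0.037 ] pin [0.6548 0.0374] lip [0.4354 0.0937] [ 0.4358 -0.0194] 0.11312248209372988 [0.4356 0.0372]
yaw pin-plate 0.1705033778834401 0.15976982792131303 pin-lip 0.06446553906906223 plate normal 0.7959722516349766 lip normal 0.19337680611394076
[0.7133 0.0417]
[ 0.4065 -0.0067]
[ 0.3847 -0.0056]
```

```bash
python3 -m inch '{"delta_pos":[[-0.03,0.03,0.002],[-0.06,0.06,0.004],[-0.085,0.085,0.006],[-0.11,0.11,0.008],[-0.135,0.135,0.01],[-0.16,0.16,0.011],[-0.18,0.18,0.012],[-0.2,0.2,0.013],[-0.21,0.21,0.014],[-0.217,0.214,0.015]],"twist":[[0,0,0.05],[0,0,0.1],[0,0,0.15],[0,0,0.2],[0,0,0.25],[0,0,0.3],[0,0,0.354],[0,0,0.354],[0,0,0.354],[0,0,0.354]],"gripper":[255,255,255,255,255,255,255,255,255,255]}'
python3 -c "
from h import *;s=r.observe();print(s['tcp_pos'],s['tcp_rot'],s['force'],s['width'],s['tcp_rot'].T@(np.array([.45,.037,.2])-s['tcp_pos']))"
```

```text
clock: 0.93
tcp_pos: [0.3203, -0.2383, 0.2161]
tcp_rot: [[-1.0, -0.002, 0.0], [-0.002, 1.0, 0.001], [-0.0, 0.001, -1.0]]
force: [0.4, -0.5, -0.8]
width: 0.001
[ 0.32025744 -0.23826121  0.21614749] [[-9.99997865e-01 -2.06290798e-03  1.16092558e-04]
 [-2.06284825e-03  9.99997741e-01  5.12361203e-04]
 [-1.17149250e-04  5.12120628e-04 -9.99999862e-01]] [ 0.40096701 -0.48312727 -0.75653468] 0.00148673064375501 [-0.13030821  0.27498468  0.01630359]
```

```bash
python3 -m inch '{"delta_pos":[[-0.015,0.03,0.002],[-0.03,0.06,0.004],[-0.045,0.095,0.006],[-0.06,0.13,0.008],[-0.075,0.165,0.01],[-0.09,0.2,0.012],[-0.105,0.23,0.014],[-0.12,0.255,0.016],[-0.128,0.27,0.016],[-0.13,0.275,0.016]],"twist":[[0,0,0],[0,0,0],[0,0,0],[0,0,0],[0,0,0],[0,0,0],[0,0,0],[0,0,0],[0,0,0],[0,0,0]],"gripper":[255,255,255,255,255,255,255,255,255,255]}'
python3 - <<'E'
from h import *
s=r.observe();print(s['tcp_pos'],s['force'],s['width'])
a=snap('side','side1')['img'];snap('top','top1')
u,v=proj('side1',(.5,.037,.07)).astype(int);print(u,v)
x,y=u-80,v-65;print(x,y)
i=cv2.imread('pics/side1.png')[y:y+120,x:x+160]
cv2.imwrite('pics/c1.png',cv2.resize(i,None,fx=5,fy=5,interpolation=cv2.INTER_CUBIC))
E
```

```text
clock: 1.77
tcp_pos: [0.4511, 0.0366, 0.1994]
tcp_rot: [[-1.0, -0.001, -0.001], [-0.001, 1.0, -0.001], [0.001, -0.001, -1.0]]
force: [1.3, 0.0, -0.2]
width: 0.001
[0.45105093 0.03663814 0.1993839 ] [ 1.34629387  0.0094584  -0.222111  ] 0.001238115587060506
243 220
163 155
```

View pics/c1.png

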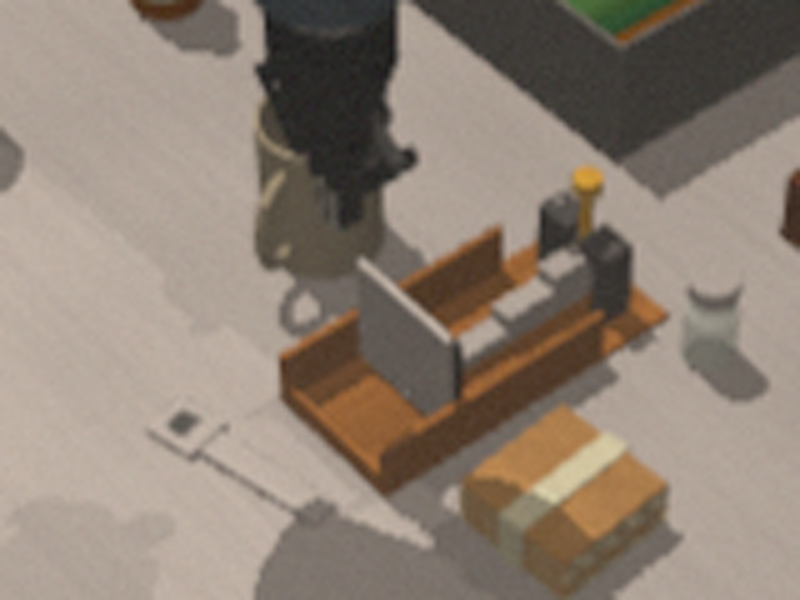

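The side crop (5x, origin 163,155) shows the plate's front top corners at (360,262) and (455,347), with the fingers above and well clear. I'll triangulate those corners against the top view.

Run:
```python
from h import *
c=lambda u,v:(180+u/5-.4,165+v/4.2857-.4); d=lambda u,v:(163+u/5-.4,155+v/5-.4)
print(tri('top0',c(295,331),'side1',d(360,262)),tri('top0',c(469,333),'side1',d(455,347)))
print(tri('top0',c(390,77),'side1',d(588,175)))
```

```text
[0.49717146 0.08165302 0.09930974] [ 0.49893794 -0.01188704  0.09499235]
[0.65587066 0.03647924 0.1132714 ]
```

```bash
python3 -m inch '{"delta_pos":[[0,0,0.02],[0,0,0.05],[0,0,0.08],[0,0,0.105],[0,0,0.12],[0,0,0.127],[0,0,0.127],[0,0,0.127]],"twist":[[0,0,0],[0,0,0],[0,0,0],[0,0,0],[0,0,0],[0,0,0],[0,0,0],[0,0,0]],"gripper":[255,255,255,255,255,255,255,255]}'
```

```text
clock: 2.53
tcp_pos: [0.4504, 0.0343, 0.0741]
tcp_rot: [[-1.0, 0.001, 0.001], [0.001, 1.0, -0.0], [-0.001, -0.0, -1.0]]
force: [-0.5, 1.5, 0.2]
width: 0.003
```

Triangulation puts the plate front at x≈0.497 and y≈0.035, with its top at z≈0.097, which matches the text. Contact should come at TCP x≈0.485. I'll push slowly along tool -x.

```bash
python3 -m inch '{"delta_pos":[[-0.005,0.001,0],[-0.012,0.001,0],[-0.019,0.001,0],[-0.026,0.001,0],[-0.031,0.001,0],[-0.036,0.001,0],[-0.04,0.001,0],[-0.044,0.001,0],[-0.048,0.001,0],[-0.05,0.001,0]],"twist":[[0,0,0],[0,0,0],[0,0,0],[0,0,0],[0,0,0],[0,0,0],[0,0,0],[0,0,0],[0,0,0],[0,0,0]],"gripper":[255,255,255,255,255,255,255,255,255,255]}'
python3 - <<'E'
from h import *
snap('side','side2');snap('top','top2')
i=cv2.imread('pics/side2.png')[155:275,163:323]
j=cv2.imread('pics/top2.png')[165:285,180:340]
cv2.imwrite('pics/c2.png',np.vstack([cv2.resize(k,(400,300),interpolation=cv2.INTER_CUBIC) for k in(i,j)]))
E
```

```text
clock: 3.37
tcp_pos: [0.4985, 0.0357, 0.0728]
tcp_rot: [[-1.0, 0.001, -0.004], [0.001, 1.0, -0.001], [0.004, -0.001, -1.0]]
force: [-8.2, 1.0, 5.6]
width: 0.001
```

View pics/c2.png

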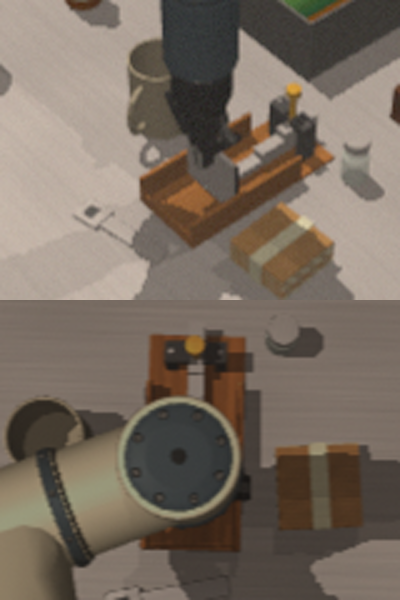

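The side view (upper half) shows the plate moved by about 12 mm, its right corner now at crop (238,168), with the pin still up. Contact was therefore at TCP x≈0.487. I'll push 34 mm further, to a travel of about 46 mm.

```bash
python3 -m inch '{"delta_pos":[[-0.004,0,0],[-0.008,0,0],[-0.012,0,0],[-0.016,0,0],[-0.02,0,0],[-0.024,0,0],[-0.028,0,0],[-0.031,0,0],[-0.034,0,0],[-0.034,0,0]],"twist":[[0,0,0],[0,0,0],[0,0,0],[0,0,0],[0,0,0],[0,0,0],[0,0,0],[0,0,0],[0,0,0],[0,0,0]],"gripper":[255,255,255,255,255,255,255,255,255,255]}'
python3 - <<'E'
from h import *
snap('side','side3')
k=[cv2.imread(f'pics/side{n}.png')[170:250,223:303] for n in(1,3)]
cv2.imwrite('pics/c3.png',np.hstack([cv2.resize(q,(400,400),interpolation=cv2.INTER_CUBIC) for q in k]))
E
```

```text
clock: 4.3
tcp_pos: [0.5321, 0.0357, 0.0727]
tcp_rot: [[-1.0, 0.001, -0.005], [0.001, 1.0, -0.001], [0.005, -0.001, -1.0]]
force: [-6.6, 0.5, 5.5]
width: 0.002
```

View pics/c3.png

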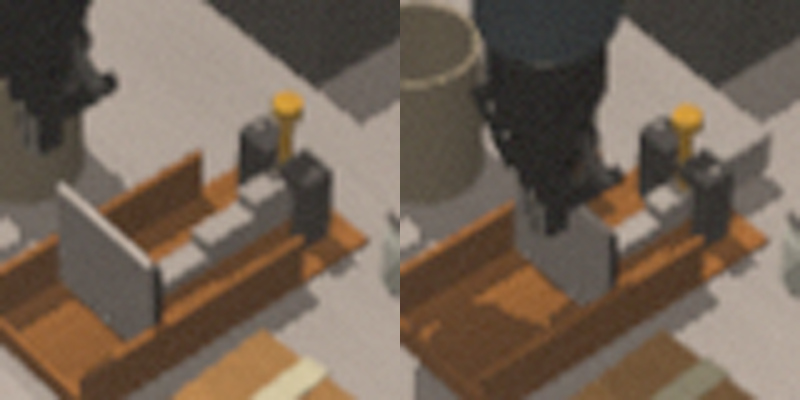

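The pin head went from (288,103) to (687-400,117) in the crop. That is about 2.8 px, or roughly 12 mm, so the first step has dropped. I'll back off straight along tool +x and then raise the tool.

```bash
python3 -m inch '{"delta_pos":[[0.002,0,0],[0.004,0,0],[0.007,0,0],[0.012,0,0],[0.02,0,0],[0.03,0,0],[0.04,0,0],[0.05,0,0],[0.05,0,0],[0.05,0,0]],"twist":[[0,0,0],[0,0,0],[0,0,0],[0,0,0],[0,0,0],[0,0,0],[0,0,0],[0,0,0],[0,0,0],[0,0,0]],"gripper":[255,255,255,255,255,255,255,255,255,255]}'
python3 -m inch '{"delta_pos":[[0,0,-0.02],[0,0,-0.05],[0,0,-0.08],[0,0,-0.11],[0.01,0,-0.13],[0.03,0,-0.13],[0.05,0,-0.13],[0.05,0,-0.13],[0.05,0,-0.13]],"twist":[[0,0,0],[0,0,0],[0,0,0],[0,0,0],[0,0,0],[0,0,0],[0,0,0],[0,0,0],[0,0,0]],"gripper":[255,255,255,255,255,255,255,255,255]}'
python3 - <<'E'
from h import *
snap('side','side4')
k=[cv2.imread(f'pics/side{n}.png')[155:255,203:303] for n in(1,4)]
cv2.imwrite('pics/c4.png',np.hstack([cv2.resize(q,(400,400),interpolation=cv2.INTER_CUBIC) for q in k]))
E
```

```text
clock: 5.18
tcp_pos: [0.4842, 0.0361, 0.0737]
tcp_rot: [[-1.0, -0.0, 0.001], [-0.0, 1.0, 0.0], [-0.001, 0.0, -1.0]]
force: [-0.7, 0.6, -1.1]
width: -0.001
clock: 5.93
tcp_pos: [0.4342, 0.0361, 0.2039]
tcp_rot: [[-1.0, -0.0, 0.002], [-0.0, 1.0, 0.001], [-0.002, 0.001, -1.0]]
force: [1.1, -0.0, -0.3]
width: 0.001
```

View pics/c4.png

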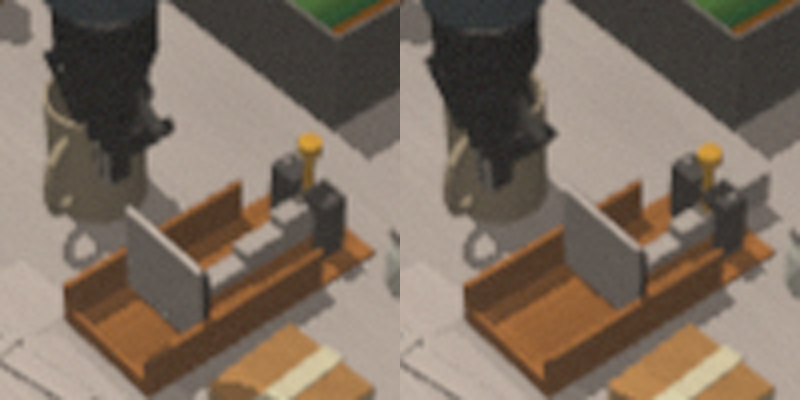

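The plate stands free with its front right corner at (641,250), and the pin head is one step down at (709,153). One numeric check, then I hand in.

Run:
```python
from h import *
e=lambda u,v:(203+u/4-.4,155+v/4-.4)
print(onplane('side4',e(241,250),.098)-onplane('side1',e(205,272),.098), onplane('side4',e(167,189),.098)-onplane('side1',e(128,206),.098))
r.close_job()
```

```text
[ 3.71662188e-02 -3.21338960e-05] [ 0.03650679 -0.00506538]
the job is handed in; nothing more can be done
```

I pushed the plate's steel front back with the shut fingertips until the stop pin dropped its first step. I then backed off and raised the tool clear, and handed the job in at about 6 s on the robot's clock.

- **Pin:** while pushing, the pin head dropped about 2.8 px in the side view, which is about 12 mm, or one step. In the last picture it was still one step down.
- **Plate:** it stands free and caught. Its displacement, read from two front corners in the side view, came out at about 37 mm. That is at or just under the 37 mm lower limit, but a pixel there is about 3 mm, so it fits the expected 40 mm without confirming it.
- **Contact:** the push force read about 7 to 8 N and the force after release was about 1 N, the sensor's noise level. While pushing there was also an unexplained upward force of about 5.5 N on the tool; it was gone after release.
- **Bystanders:** the mat pack, the nearer stein and the part of the opener in view look unmoved in the last side crop. I did not check the second stein, the bill spike or the syrup there, and the shaker was barely in the frame, but the arm passed well above everything.

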